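# Weigh the jar of nuts and print its label with the two-stage key

### The job

Gently set the jar of nuts upright in the middle of the round steel pan of the label-printing kitchen scale and let go of it. Then press the scale's orange two-stage key down to its halfway stop and keep it still there for one to two seconds while the weight settles, press it on fully down to print the label, and let it spring back up. Leave the jar on the pan, and leave the honey jar and the small food tin beside it where they stand.

Things in the scene. Friction and masses are not known exactly. Their poses are not given: they have to be found in the camera images.
- nut_jar_center (a point): Centre (half-way up, 45 mm above its underside) of the jar of nuts: a clear jar of nuts with a dark green screw lid, 60 mm across, 90 mm tall, about 0.23 kg (varies by a third). It stands upright and loose on the worktop. The glass body is about 58 mm across, its top 16 mm are the 57 mm lid. z is the jar's axis.
- honey_jar_center (a point): Centre of the honey jar, a bystander (not the one fixed against the wall): clear jar with green lid and amber contents with a pale label, 64 x 68 mm, 84 mm tall, loose. z is its axis.
- small_tin_center (a point): Centre of the small food tin, a bystander: nearest to the robot of the tins, cream label with a picture, gold rims and lid, 57 mm across, 72 mm tall, loose. z is its axis.
- scale_base (a point): Centre of the underside of the label-printing scale, which is white and stands fast on the worktop (it does not slide). Its slab is 124 mm along its x, 270 mm along its y, top 22 mm above the worktop. On its +y part, 85 mm from the centre, stands the printer tower (108 x 84 mm, top 66 mm above the worktop, with display and paper slot on its -x face) that carries the orange key; on its -y part, 65 mm from the centre, is the round pan. z is up.
- pan_top (a point): Middle of the top face of the round steel pan of the scale, 116 mm in diameter, 42 mm above the worktop when empty; axes as the scale's. It rides on a spring and yields straight down, about 1.5 mm for the jar's weight.
- pan (a joint): How far the pan is down, in m: 0 empty, 0.012 at its bottom stop. Spring 1.5 N per mm. It must not be pushed or dropped down near the stop (10.5 mm).
- key_top (a point): Middle of the top face of the orange two-stage key (round cap, 36 mm in diameter, nearly flat top), 94 mm above the worktop when up; it moves down with the key. It is pressed straight down and stands in a flat black collar whose top is 70 mm above the worktop.
- key_half (a joint): First stage of the key, in m: 0 up, 0.009 at the halfway stop (cap 9 mm down). A soft spring, about 1 N at the start and 3 N at the halfway stop. Counted as at the halfway stop above 0.0065. Springs back by itself.
- key_full (a joint): Second stage of the key, in m: 0 until the halfway stop, 0.008 when fully down (cap then 17 mm down in all). It resists like a stop until about 9 N, then yields, taking about 13 N when fully down. Springs back by itself. During the pause at the halfway stop it must stay under 0.0025; fully down counts above 0.006.
- nut_jar: The same jar of nuts, its origin at the centre of its underside; axes as point nut_jar_center.
Mind the look-alikes: they are no part of the job. Leave any blue or red look-alike of the nut_jar alone.

How it is judged:
By the outcome, as a careful person would: the job done as asked, in the order asked, and still so for the second after the job is handed in, with the robot touching nothing.
It also fails if it takes over 45 s, if anything falls off the work surface, if the arm or the gripper's body presses on something with over 40 N, if the wrist force passes 120 N, or if a joint passes its speed limit or range.

### The arm

A 6-joint arm with a two-finger parallel gripper is mounted at the origin on a cart in front of the work surface, level with it; the furniture and walls round the work are solid. World frame = base frame: x ahead of the robot, y to its left, z up, the work surface at z = 0. Lengths are in mm, angles in rad, forces in N, time in s.
With the tool pointing down it reaches from about 300 to 775 mm from the base axis. Payload 14.6 kg.
Tool frame: the origin (TCP) lies at the very end of the fingers, on their centre line; the grasp point (between the pads) lies 19 mm behind it; z points along the fingers, y is the line along which they close (so a half turn about z gives the same grasp; the last joint's range is limited). The gripper opens to 94 mm and grips with 3 to 60 N. Pads are 16 mm wide; open, the fingers measure 119 mm over their backs; the gripper's body (75 mm by 177 mm) begins 78 mm behind the grasp point.
Start: joints at [-1.169, 0.3, 1.521, -0, 1.321, -0.067], TCP at [248.49, -490.654, 172.546] pointing down, gripper open.
Joint ranges: [-3.03, 3.03], [-0.79, 2.21], [0.23, 2.52], [-1.04, 4.18], [0, 3.07], [-2.55, 2.55]. Speed limits (rad/s): [2.22, 2.22, 2.57, 3.14, 3.14, 3.14].

### API

Orientations are given as [roll, pitch, yaw] about the fixed x, y, z axes, in that order (R = Rz(yaw) Ry(pitch) Rx(roll)).
In Python, from cell import manip, eyes, ticket gives the robot as it stands. The module is installed in compiled form; this text tells all that it offers.
- The arm moves only by the tool arm_command, never from a script. Its argument "plan" is a list of rows, each a list of 5 numbers: the opening, from -1 (shut) to 1 (fully open), then the shift along the tool's x, y, z in m, then the turn about the tool's z in rad. In form: [[jaw, dx, dy, dz, roll], ...]. A call has 1 to 20 rows; each row shifts and turns the commanded pose from where the row before left it, along the tool's axes as they then stand; what a row does not reach is not made up. A row lasts 1/8 s, in which the tool goes at most 62.5 mm and 10.7 degrees, less where a joint would pass 70% of its speed; a pose out of reach is approached as far as the arm can. A call is refused whole if a number of a shift passes 0.0625 or a number of a turn 0.188, either way. A call with a gripper value outside its range is refused whole. The fingers move at their own pace and stop on an object; "newtons" is the grip in N (left out, the last holds). Time passes only in rows, so rows that do not move let the fingers close. It gives the time, the measured TCP pose, the force, the opening and the grip force at its end, in the units of the state.
- manip.read_state(): the state, without advancing time (a new reading comes with each control period).
- eyes.camera(name): name is "scene" or "top" or "wrist"; returns a dict with "img" (400x640x3 uint8, blue, green, red), "z_map" (400x640 float32, mm along the optical axis (not along the pixel's ray), 0 where there is no reading), "fx", "fy", "cx", "cy" (pixels), "dist" ([k1, k2, p1, p2, k3] as OpenCV has them; the pictures are not rectified), "eye" and "orientation" of the camera in the world. Camera axes: x right, y down, z forward; pixel columns grow to the right and rows downward; lengths in mm; the calibration is good to about 2 mm. A picture is of the moment at which its call begins.
- ticket.sign_off(): hands the job in; it is judged then, once.
The state is a dict: "clock": time; "joints": joint angles; "qd": joint speeds; "effort": joint torques, N m; "eef_pos": TCP position; "eef_rot": TCP orientation; "wrist_force": force on the tool from outside, world axes, zero at the start; "moment": the same for the moment, N m; "finger_gap": finger opening in mm; "finger_force": force on a finger pad.
Only numpy, scipy, OpenCV 4.12 (cv2) and the standard library are available. Lean on these libraries where they do the work, as an engineer would, in place of code of your own. Each camera call takes 0.05 s, during which the arm holds its last target. There are 200 camera calls.

## Working session

There is one attempt and no reset: what is moved stays moved. The work goes in short steps, Python scripts to look and compute and a tool call to move; the robot and the scene stay as the last step left them, time stands still between calls to the robot, and variables do not carry over. Pictures are saved under pics/ and viewed, at most 10 in all, crops included, and the job is handed in when it is done.

Besides the shell and the picture viewer there is one more tool, called after "Emit:" as name([rows], argument=value, ...), one row to a line, values as JSON. arm_command: Moves the arm, as the interface text tells. Its arguments: {"type":"object","properties":{"plan":{"type":"array"},"newtons":{"type":"number"}},"required":["plan"]}

```bash
mkdir -p pics; cat > h.py <<'E'
import numpy as np, cv2
from cell import manip, eyes, ticket
from scipy.spatial.transform import Rotation as R
def rot(o):
    o=np.array(o,float)
    if o.shape==(3,3): return o
    return R.from_euler('xyz',o).as_matrix() if o.size==3 else R.from_quat(o).as_matrix()
def ray(c,uv):
    K=np.array([[c['fx'],0,c['cx']],[0,c['fy'],c['cy']],[0,0,1]])
    p=cv2.undistortPoints(np.array(uv,float).reshape(-1,1,2),K,np.array(c['dist'],float)).reshape(-1,2)
    return np.c_[p,np.ones(len(p))]@rot(c['orientation']).T
def onplane(c,uv,z):
    d=ray(c,uv); e=np.array(c['eye'],float); return e+d*((z-e[2])/d[:,2])[:,None]
def cloud(c):
    v,u=np.mgrid[0:400,0:640]; d=ray(c,np.stack([u.ravel(),v.ravel()],1))
    return (np.array(c['eye'],float)+d*c['z_map'].reshape(-1,1)).reshape(400,640,3)
E
python3 - <<'E'
from h import *
print(manip.read_state())
a=[]
for n in("scene","top"):
    c=eyes.camera(n); cv2.imwrite(f'pics/{n}0.png',c['img']); print(n,c['eye'],c['orientation'],c['fx'],c['dist'])
E
```

```text
{'clock': 0.0, 'joints': array([-1.16863660e+00,  3.00474126e-01,  1.52156049e+00, -1.24171446e-05,
        1.32068972e+00, -6.65587804e-02]), 'qd': array([ 0.00096035,  0.00045942,  0.00183253,  0.00040083, -0.00087559,
        0.00092533]), 'effort': array([-3.44359971e-03, -5.31816852e+01, -3.52738345e+01,  7.07440870e-02,
        2.44933198e-02, -9.54093798e-05]), 'eef_pos': array([ 248.35976129, -490.40739978,  171.99339925]), 'eef_rot': array([-3.14046268e+00, -6.32667880e-05,  4.68721549e-01]), 'wrist_force': array([0.24442203, 0.3177632 , 0.20503102]), 'moment': array([ 0.00232783, -0.04414517, -0.0062547 ]), 'finger_force': 0.0, 'finger_gap': 94.01197520844141}
scene [-544.08137394  587.81690839  607.63480081] [-1.97347277 -0.01505053 -2.18758344] 460.50777942266086 [-0.09929677  0.          0.          0.          0.        ]
top [ 236.11532444 -128.64906354 1507.06032951] [-2.9943485   0.01109839 -1.59722396] 464.8915129215487 [-0.11604044  0.          0.          0.          0.        ]
```

View pics/scene0.png

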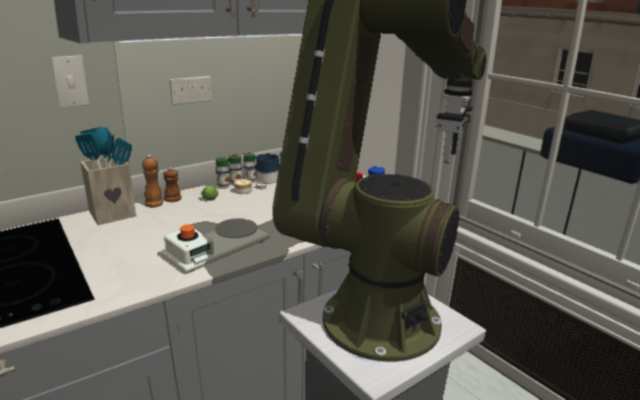

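View pics/top0.png

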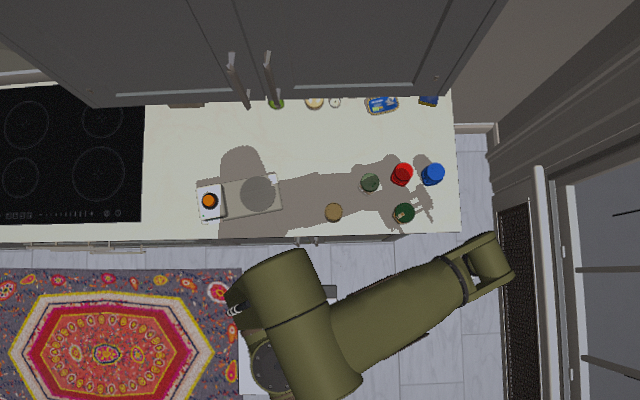

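The top view shows the orange key at (210,200) and the pan at (258,193). Candidates for the nut jar are the green lids at (370,183) and (404,212), plus look-alikes in red (402,174) and blue (433,174). The tin is at (334,212). Next I'll take a close crop to tell the two green lids apart.

```bash
python3 - <<'E'
from h import *
c=eyes.camera("top"); w=eyes.camera("wrist"); 
a=cv2.resize(c['img'][150:240,320:460],(800,514),interpolation=cv2.INTER_CUBIC)
b=w['img'][:, :]
cv2.imwrite('pics/crop1.png',a); cv2.imwrite('pics/w1.png',b)
P=cloud(c)
for n,uv,z in (('A',(370,183),87),('B',(404,212),90),('red',(402,174),90),('blue',(433,174),90),('tin',(334,212),72),('key',(210,200),94),('pan',(258,193),42)):
    print(n,onplane(c,[uv],z).round(1),P[uv[1],uv[0]].round(1))
hsv=cv2.cvtColor(c['img'],cv2.COLOR_BGR2HSV)
for n,lo,hi in(('or',(8,180,150),(22,255,255)),('gr',(45,60,20),(90,255,200))):
    m=cv2.inRange(hsv,lo,hi); k,l,s,ce=cv2.connectedComponentsWithStats(m)
    for i in range(1,k):
        if s[i,4]>40: print(n,s[i],ce[i].round(1))
E
```

```text
A [[ 500.7 -272.9   87. ]] [ 499.8 -272.4   92. ]
B [[ 406.6 -373.6   90. ]] [ 407.6 -375.    82. ]
red [[ 526.  -373.7   90. ]] [ 526.9 -374.5   85.6]
blue [[ 523.4 -471.2   90. ]] [ 523.1 -470.8   91.6]
tin [[ 415.  -158.6   72. ]] [ 414.9 -158.6   73.1]
key [[460.2 225.   94. ]] [460.3 225.1  93.5]
pan [[486.8  82.3  42. ]] [486.6  82.2  43. ]
or [203 195  11  11  93] [207.9 199.8]
or [119 313  27  13  81] [127.5 317.5]
or [229 329   8  13  45] [232.1 336.1]
or [102 349   8  11  42] [105.4 353.8]
gr [361 173  18  15  78] [370.2 179.4]
gr [395 203  20  19 261] [405.  211.7]
```

View pics/crop1.png

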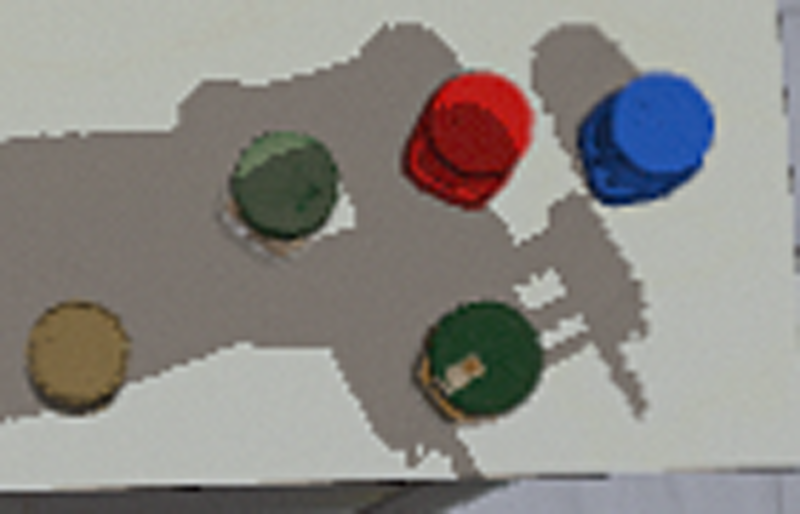

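View pics/w1.png

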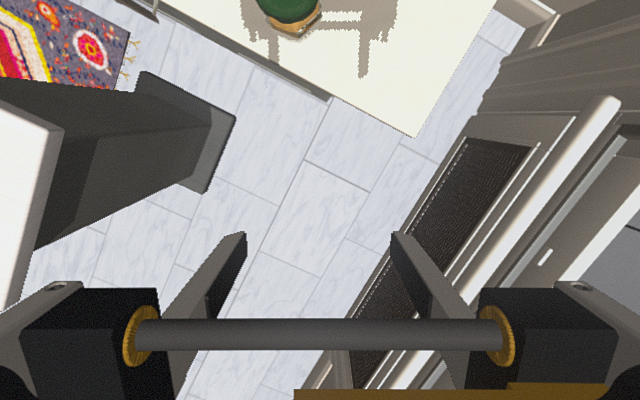

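The crop shows two green lids. A at top (370,183) has a ~56 mm lid, depth height ~92 mm and sits on clear glass, so it should be the nut jar. B at (404,212) has a ~65 mm lid and ~82 mm height over amber contents, so it is the honey jar. In the wrist view, image-up is tool +x. I'll move near A and check from close up.

Emit:
arm_command([
  [1,0,0,-0.005,-0.1837],
  [1,0,0,-0.005,-0.1837],
  [1,0,0,-0.005,-0.1837],
  [1,0,0,-0.005,-0.1837],
  [1,0,0,-0.005,-0.1837],
  [1,0,0,-0.005,-0.1837],
  [1,0.015,0.042,0,0],
  [1,0.015,0.042,0,0],
  [1,0.015,0.042,0,0],
  [1,0.015,0.042,0,0],
  [1,0.015,0.042,0,0],
  [1,0.015,0.042,0,0],
  [1,0,0,0,0],
  [1,0,0,0,0],
], newtons=12)

```text
clock: 1.95
eef_pos: [500.0, -400.7, 202.2]
eef_rot: [-3.141, -0.0, 1.571]
wrist_force: [-0.5, -0.2, 0.1]
finger_gap: 94.2
finger_force: 0.0
```

```bash
python3 - <<'E'
from h import *
s=manip.read_state(); print(s['clock'],s['eef_pos'],s['eef_rot'])
w=eyes.camera("wrist"); cv2.imwrite('pics/w2.png',w['img']); print(w['eye'],w['orientation'],w['fx'])
P=cloud(w); np.save('P2.npy',P)
hsv=cv2.cvtColor(w['img'],cv2.COLOR_BGR2HSV)
m=cv2.inRange(hsv,(45,50,20),(90,255,200)); k,l,st,ce=cv2.connectedComponentsWithStats(m)
for i in range(1,k):
    if st[i,4]>100:
        q=P[l==i]; q=q[(q[:,2]>78)&(q[:,2]<105)]
        if len(q)<30: continue
        c,r=cv2.minEnclosingCircle(q[:,:2].astype(np.float32)); print(st[i],ce[i].round(),np.round(c,1),round(r,1),np.percentile(q[:,2],[5,50,95]).round(1))
E
```

```text
1.95 [ 499.99442393 -400.73175803  202.2252369 ] [-3.14097037e+00 -3.07233148e-04  1.57100170e+00]
[ 501.11509019 -318.75179858  414.76432637] [ 2.85496150e+00 -5.95181765e-04  1.55465833e-03] 295.8969924263289
[ 297   37   56   61 1394] [324.  69.] [ 507.7 -274.4] 28.8 [88.5 90.3 91.7]
[625 109  15  46 491] [633. 134.] [ 851.2 -341. ] 23.6 [78.3 82.4 86.1]
[ 211  140   55   55 2093] [239. 169.] [ 410.8 -378.4] 30.9 [82.9 84.4 85.9]
[ 549  155   91   69 2429] [589. 182.] [ 841.  -404.3] 33.4 [ 81.5  90.3 100. ]
```

View pics/w2.png

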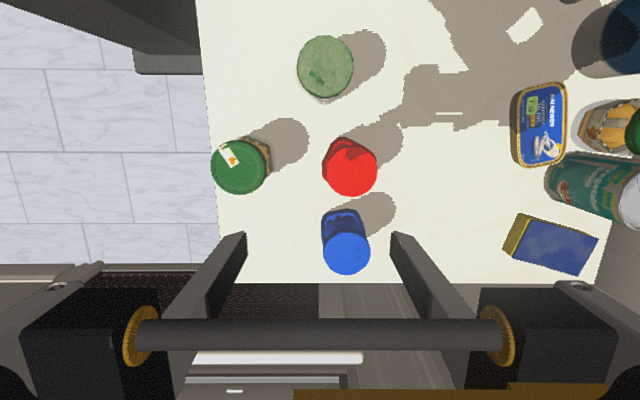

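The wrist view confirms the choice. Lid at (325,67) is 90 mm high, which makes it the nut jar. Lid at (239,168) is 84 mm high and is the honey jar. Red (350,168) and blue (346,253) look-alikes stay out. I'll move closer and measure.

Emit:
arm_command([
  [1,0.025,0,0,0],
  [1,0.035,0,0,0],
  [1,0.025,0,0,0],
  [1,0,0,0,0],
  [1,0,0,0,0],
])

```text
clock: 2.62
eef_pos: [500.0, -316.7, 202.8]
eef_rot: [3.141, 0.0, 1.57]
wrist_force: [0.9, -0.7, 0.4]
finger_gap: 93.9
finger_force: 0.0
```

```bash
cat >> h.py <<'E'
def disc(P,xy,z0,z1,rad):
    q=P.reshape(-1,3); q=q[(np.hypot(q[:,0]-xy[0],q[:,1]-xy[1])<rad)&(q[:,2]>z0)&(q[:,2]<z1)]
    c,r=cv2.minEnclosingCircle(q[:,:2].astype(np.float32)); lo,hi=np.percentile(q[:,:2],[1,99],axis=0)
    return len(q),np.round(c,1),round(r,1),q.mean(0).round(1),((lo+hi)/2).round(1),(hi-lo).round(1)
E
python3 - <<'E'
from h import *
w=eyes.camera("wrist"); P=cloud(w); print(manip.read_state()['eef_pos'],w['eye'])
print(disc(P,(503,-273),84,97,45))
# lid blob by height image
m=((P[...,2]>84)&(P[...,2]<97)&(np.hypot(P[...,0]-503,P[...,1]+273)<45)).astype(np.uint8)
cn=max(cv2.findContours(m,0,2)[0],key=cv2.contourArea); e=cv2.fitEllipse(cn); print(e,onplane(w,[e[0]],90))
# scale from here
print('pan',disc(P,(487,82),36,50,75)); print('key',disc(P,(462,226),86,102,30))
t=eyes.camera("top"); Q=cloud(t)
print('top pan',disc(Q,(487,82),36,50,75)); print('top key',disc(Q,(462,226),86,102,30)); print('top jar',disc(Q,(503,-273),84,97,45))
E
```

```text
[ 500.03163636 -316.73028979  202.57077571] [ 501.01077342 -234.54807068  415.2616092 ]
(2183, array([ 508.1, -273.8]), 29.3, array([ 508. , -272.9,   90.2]), array([ 508.2, -273. ]), array([53.4, 53.9]))
((324.19500732421875, 149.53089904785156), (51.708560943603516, 52.36756134033203), 1.4822437763214111) [[ 507.98731697 -272.85479529   90.        ]]Traceback (most recent call last):
  File "<stdin>", line 8, in <module>
  File "h.py", line 19, in disc
    c,r=cv2.minEnclosingCircle(q[:,:2].astype(np.float32)); lo,hi=np.percentile(q[:,:2],[1,99],axis=0)
                                                                  ~~~~~~~~~~~~~^^^^^^^^^^^^^^^^^^^^^^^
    return _quantile_unchecked(
        a, q, axis, out, overwrite_input, method, keepdims, weights)
    return _ureduce(a,
                    func=_quantile_ureduce_func,
    ...<5 lines>...
                    overwrite_input=overwrite_input,
                    method=method)
    r = func(a, **kwargs)
    result = _quantile(arr,
                       quantiles=q,
    ...<2 lines>...
                       out=out,
                       weights=wgt)
    slices_having_nans = np.isnan(arr[-1, ...])
                                  ~~~^^^^^^^^^
IndexError: index -1 is out of bounds for axis 0 with size 0
```

Emit:
arm_command([
  [1,0.022,0.0035,0,0],
  [1,0.022,0.0035,0,0],
  [1,0,0,0.03,0],
  [1,0,0,0.04,0],
  [1,0,0,0.04,0],
  [1,0,0,0.035,0],
  [1,0,0,0.02,0],
  [1,0,0,0.007,0],
  [1,0,0,0,0],
  [-1,0,0,0,0],
  [-1,0,0,0,0],
  [-1,0,0,0,0],
  [-1,0,0,0,0],
  [-1,0,0,0,0],
  [-1,0,0,0,0],
], newtons=15)

```text
clock: 4.55
eef_pos: [507.4, -271.6, 30.6]
eef_rot: [-3.142, 0.0, 1.571]
wrist_force: [-0.6, 0.4, 0.7]
finger_gap: 58.8
finger_force: 14.3
```

Emit:
arm_command([
  [-1,0,0,-0.015,0],
  [-1,0,0,-0.03,0],
  [-1,0,0,-0.04,0],
  [-1,0,0,-0.04,0],
  [-1,0,0,-0.04,0],
  [-1,0.015,-0.002,-0.025,0],
  [-1,0.03,-0.002,-0.01,0],
  [-1,0.04,-0.002,0,0],
  [-1,0.04,-0.002,0,0],
  [-1,0.04,-0.002,0,0],
  [-1,0.04,-0.002,0,0],
  [-1,0.04,-0.002,0,0],
  [-1,0.035,-0.002,0,0],
  [-1,0.02,-0.002,0,0],
  [-1,0.012,-0.002,0,0],
  [-1,0,0,0,0],
  [-1,0,0,0,0],
  [-1,0,0,0,0],
])

```text
clock: 6.8
eef_pos: [487.4, 39.8, 230.5]
eef_rot: [-3.142, 0.0, 1.57]
wrist_force: [-0.0, -0.1, -2.0]
finger_gap: 58.8
finger_force: 13.9
```

```bash
python3 - <<'E'
from h import *
s=manip.read_state(); print(s['eef_pos'],s['finger_gap'],s['finger_force'],s['wrist_force'])
for n in("wrist","top"):
    w=eyes.camera(n); P=cloud(w); im=w['img']; cv2.imwrite(f'pics/{n}3.png',im); print(n,w['eye'])
    hsv=cv2.cvtColor(im,cv2.COLOR_BGR2HSV); m=cv2.inRange(hsv,(5,150,100),(22,255,255))
    near=(np.hypot(P[...,0]-462,P[...,1]-226)<45)
    m=(m>0)&near
    if m.sum()>20:
        q=P[m]; print('orange z',np.percentile(q[:,2],[5,50,95]))
        ok=m&(P[...,2]>88); v,u=np.nonzero(ok); print('key',onplane(w,[[u.mean(),v.mean()]],94),len(u),u.min(),u.max(),v.min(),v.max())
    for nm,xy,a,b,r in(('pan',(487,82),37,49,75),('key',(462,226),88,102,30),('tower',(462,226),58,74,80),('slab',(475,150),16,29,170)):
        try: print(nm,*disc(P,xy,a,b,r))
        except Exception: print(nm,'none')
        if nm in('tower',):
            q=P.reshape(-1,3); q=q[(np.hypot(q[:,0]-xy[0],q[:,1]-xy[1])<r)&(q[:,2]>a)&(q[:,2]<b)]
            if len(q)>20: print(cv2.minAreaRect(q[:,:2].astype(np.float32)))
E
```

```text
[487.43837666  39.76781673 230.54234057] 58.75390726660398 13.856673508998938 [-0.01638503 -0.11082715 -1.96231299]
wrist [488.51404141 121.8172513  443.06528514]
orange z [80.2766285  93.11576515 94.78204247]
key [[465.59657895 223.869566    94.        ]] 613 278 312 0 22
pan 5785 [489.4  83.1] 57.9 [489.4  86.7  42.5] [489.4  86.1] [107.8 103.1]
key 623 [464.9 229.8] 17.8 [465.4 224.   93.1] [465.4 223.3] [33.9 18. ]
tower 4265 [465.1 221.4] 60.9 [464.3 213.2  66.1] [465.8 213.3] [109.1  54.3]
((466.0404968261719, 220.1471710205078), (109.9483642578125, 61.38562774658203), 8.46762466430664)
slab 5754 [476.1 134. ] 134.9 [482.3 143.5  22.1] [484.8 120.6] [139.4 208. ]
top [ 236.11532444 -128.64906354 1507.06032951]
orange z [87.86985332 92.77593131 97.45333033]
key [[461.35353209 232.24427343  94.        ]] 83 203 213 195 205
pan 30 [477.3  34.1] 21.3 [478.   34.5  41.9] [477.4  34.2] [40.4  7.4]
key 95 [462.2 231.8] 18.7 [461.6 231.9  93. ] [460.9 231.8] [31.8 32.5]
tower 461 [460.9 240.9] 59.2 [459.6 246.5  65.9] [459.9 246.6] [106.8  62.6]
((459.0830078125, 242.7242889404297), (109.58467102050781, 62.4675407409668), 8.766942024230957)
slab 228 [474.9 149.7] 144.0 [475.7  72.   21.3] [473.3 140.9] [157.7 259.9]
```

View pics/wrist3.png

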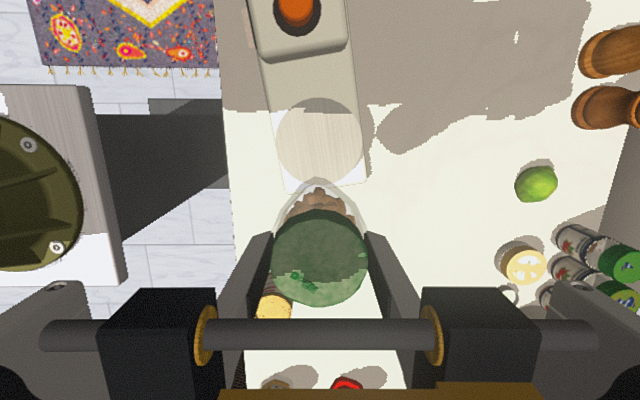

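The wrist view shows the held jar with nuts visible at (320,245), the pan clear at (318,140) and the key at (295,10). Pan centre is ≈ (489.4, 83.1). I'll move over it and lower the jar.

Emit:
arm_command([
  [-1,0.015,0.001,0,0],
  [-1,0.018,0.001,0,0],
  [-1,0.011,0,0.01,0],
  [-1,0,0,0.03,0],
  [-1,0,0,0.035,0],
  [-1,0,0,0.035,0],
  [-1,0,0,0.025,0],
  [-1,0,0,0.012,0],
  [-1,0,0,0.006,0],
  [-1,0,0,0,0],
  [-1,0,0,0,0],
  [-1,0,0,0.001,0],
  [-1,0,0,0.001,0],
  [-1,0,0,0.001,0],
  [-1,0,0,0,0],
  [-1,0,0,0,0],
])

```text
clock: 8.9
eef_pos: [489.4, 84.4, 74.6]
eef_rot: [3.142, -0.0, 1.571]
wrist_force: [0.3, 0.6, -2.3]
finger_gap: 58.8
finger_force: 13.9
```

Emit:
arm_command([
  [-1,0,0,0.001,0],
  [-1,0,0,0.001,0],
  [-1,0,0,0.001,0],
  [-1,0,0,0,0],
  [-1,0,0,0,0],
])

```text
clock: 9.52
eef_pos: [489.4, 84.4, 71.6]
eef_rot: [3.141, -0.0, 1.571]
wrist_force: [-0.4, 0.3, -1.2]
finger_gap: 58.9
finger_force: 14.1
```

Emit:
arm_command([
  [-1,0,0,0.0006,0],
  [-1,0,0,0,0],
  [0.4,0,0,0,0],
  [0.4,0,0,0,0],
  [0.4,0,0,0,0],
  [1,0,0,0,0],
  [1,0,0,0,0],
  [1,0,0,0,0],
  [1,0,0,-0.01,0],
  [1,0,0,-0.03,0],
  [1,0,0,-0.04,0],
  [1,0,0,-0.04,0],
  [1,0.01,0,-0.03,0],
  [1,0.02,0,-0.02,0],
  [1,0.02,-0.01,0,0],
  [1,0.02,-0.01,0,0],
  [-1,0.01,0,0,0],
  [-1,0,0,0,0],
  [-1,0,0,0,0],
  [-1,0,0,0,0],
])

```text
clock: 12.02
eef_pos: [469.5, 163.9, 240.9]
eef_rot: [-3.141, 0.0, 1.57]
wrist_force: [-0.6, -0.2, -0.3]
finger_gap: 57.6
finger_force: 0.0
```

```bash
python3 - <<'E'
from h import *
s=manip.read_state(); print(s['clock'],s['eef_pos'],s['finger_gap'],s['finger_force'],s['wrist_force'])
w=eyes.camera("wrist"); P=cloud(w); im=w['img']; cv2.imwrite(f'pics/w4.png',im)
hsv=cv2.cvtColor(im,cv2.COLOR_BGR2HSV); m=cv2.inRange(hsv,(5,150,100),(22,255,255))
m=(m>0)&(np.hypot(P[...,0]-464,P[...,1]-230)<45)&(P[...,2]>89)
cn=max(cv2.findContours(m.astype(np.uint8),0,2)[0],key=cv2.contourArea); e=cv2.fitEllipse(cn); print(e,onplane(w,[e[0]],94))
print('key',disc(P,(464,230),89,102,30)); print('tower',disc(P,(464,230),58,74,80))
print('jar',disc(P,(489,83),125,140,45))
E
```

```text
12.025 [469.54994049 163.88784067 240.91044257] 57.64085716318447 0.0 [-0.6139015  -0.18948251 -0.29557206]
((313.46533203125, 125.22421264648438), (28.647104263305664, 29.517881393432617), 0.21725130081176758) [[465.37929149 232.08074249  94.        ]]
key (715, array([465.5, 231.5]), 17.7, array([465.4, 231.7,  93.4]), array([465.9, 231.5]), array([33.1, 33.2]))
tower (4855, array([465.2, 231.2]), 64.2, array([465.3, 233.2,  66.3]), array([465.2, 231.7]), array([108.8,  87.5]))
jar (1690, array([491.4,  82.8]), 29.3, array([491. ,  84.5, 131. ]), array([491.1,  83.8]), array([53. , 54.1]))
```

View pics/w4.png

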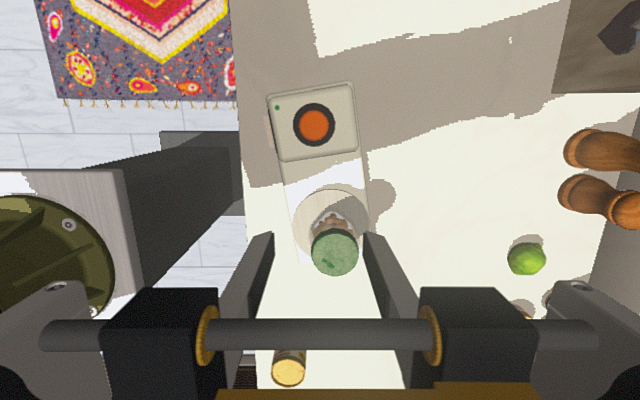

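The jar stands upright and centred on the pan at (334,250), with its centre at ≈ (491,84). The key is at (313,125), i.e. (465.4, 231.8). I'll close the fingers and move over the key.

Emit:
arm_command([
  [-1,0.02,-0.002,0,0],
  [-1,0.03,-0.002,0,0],
  [-1,0.018,0,0.02,0],
  [-1,0,0,0.035,0],
  [-1,0,0,0.035,0],
  [-1,0,0,0.03,0],
  [-1,0,0,0.016,0],
  [-1,0,0,0.005,0],
  [-1,0,0,0,0],
  [-1,0,0,0,0],
  [-1,0,0,0,0],
])

```text
clock: 13.45
eef_pos: [465.6, 232.5, 100.6]
eef_rot: [3.141, -0.0, 1.571]
wrist_force: [-0.5, 0.2, 0.2]
finger_gap: 0.4
finger_force: 0.0
```

Emit:
arm_command([
  [-1,0,0,0.003,0],
  [-1,0,0,0.002,0],
  [-1,0,0,0,0],
  [-1,0,0,0,0],
])

```text
clock: 13.95
eef_pos: [465.4, 232.4, 95.0]
eef_rot: [-3.142, -0.0, 1.571]
wrist_force: [-0.1, -0.3, -0.0]
finger_gap: 0.5
finger_force: 0.0
```

Emit:
arm_command([
  [-1,0,0,0.002,0],
  [-1,0,0,0,0],
  [-1,0,0,0,0],
])

```text
clock: 14.32
eef_pos: [465.4, 232.4, 93.0]
eef_rot: [3.142, 0.0, 1.571]
wrist_force: [0.2, 0.4, 0.8]
finger_gap: 0.6
finger_force: 0.0
```

Emit:
arm_command([
  [-1,0,0,0.002,0],
  [-1,0,0,0,0],
  [-1,0,0,0,0],
])

```text
clock: 14.7
eef_pos: [465.3, 232.4, 91.0]
eef_rot: [-3.142, 0.0, 1.571]
wrist_force: [0.3, -0.8, 0.7]
finger_gap: 0.7
finger_force: 0.0
```

Emit:
arm_command([
  [-1,0,0,0.002,0],
  [-1,0,0,0,0],
  [-1,0,0,0,0],
])

```text
clock: 15.08
eef_pos: [465.4, 232.4, 89.0]
eef_rot: [3.142, -0.0, 1.571]
wrist_force: [0.6, 0.1, 0.2]
finger_gap: 0.4
finger_force: 0.0
```

```bash
python3 - <<'E'
from h import *
F=[]
for i in range(8):
    w=eyes.camera("wrist"); s=manip.read_state(); F.append(s['wrist_force'][2])
print(np.round(F,2),s['eef_pos'],s['clock'])
im=w['img']; a=im[150:400,200:440]
b=eyes.camera("scene")['img'][200:280,140:270]
a=cv2.resize(a,None,fx=1.6,fy=1.6); b=cv2.resize(b,(384,236),interpolation=2)
cv2.imwrite('pics/w5.png',np.vstack([a,b]))
E
```

```text
[ 0.7  -0.1   0.91 -0.56 -0.08 -1.27  0.66  0.89] [465.35873855 232.40603893  88.96286287] 15.475
```

View pics/w5.png

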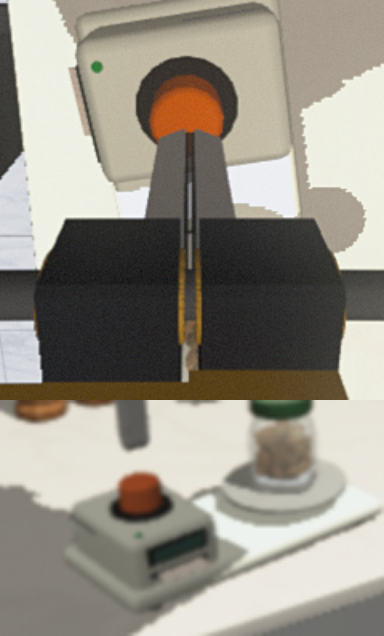

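The fingertips at crop (190,135) look clearly above the cap at (188,110), not touching it. The scene crop agrees: tip at (133,440), cap at (140,482). I'll measure the real tip height from depth.

```bash
python3 - <<'E'
from h import *
for n in("wrist","scene"):
    w=eyes.camera(n); P=cloud(w)
    print(n,w['eye'],manip.read_state()['eef_pos'])
    if n=="wrist":
        for v in range(205,300,6): print(v,[P[v,u].round(0).tolist() for u in(309,328)])
    else:
        for v in range(206,245,3): print(v,[P[v,u].round(0).tolist() for u in(184,187,190)])
E
```

```text
wrist [466.32346422 314.42402186 301.47464888] [465.34730181 232.38718376  88.94750112]
205 [[460.0, 249.0, 91.0], [474.0, 247.0, 87.0]]
211 [[460.0, 245.0, 94.0], [474.0, 245.0, 93.0]]
217 [[460.0, 240.0, 93.0], [474.0, 240.0, 93.0]]
223 [[460.0, 236.0, 94.0], [474.0, 236.0, 94.0]]
229 [[460.0, 230.0, 93.0], [474.0, 231.0, 94.0]]
235 [[461.0, 241.0, 130.0], [473.0, 241.0, 130.0]]
241 [[461.0, 241.0, 139.0], [472.0, 241.0, 139.0]]
247 [[461.0, 242.0, 148.0], [472.0, 241.0, 147.0]]
253 [[462.0, 241.0, 154.0], [472.0, 242.0, 156.0]]
259 [[462.0, 241.0, 162.0], [472.0, 242.0, 162.0]]
265 [[462.0, 242.0, 169.0], [471.0, 242.0, 169.0]]
271 [[462.0, 241.0, 174.0], [471.0, 241.0, 174.0]]
277 [[462.0, 242.0, 180.0], [471.0, 241.0, 180.0]]
283 [[462.0, 241.0, 185.0], [471.0, 241.0, 185.0]]
289 [[464.0, 265.0, 226.0], [469.0, 266.0, 227.0]]
295 [[464.0, 266.0, 230.0], [469.0, 265.0, 228.0]]
scene [-544.08137394  587.81690839  607.63480081] [465.35006683 232.3803746   88.95697431]
206 [[453.0, 238.0, 156.0], [454.0, 229.0, 154.0], [784.0, 101.0, 2.0]]
209 [[451.0, 239.0, 150.0], [451.0, 231.0, 147.0], [451.0, 224.0, 146.0]]
212 [[453.0, 239.0, 141.0], [450.0, 232.0, 140.0], [450.0, 225.0, 138.0]]
215 [[450.0, 241.0, 134.0], [457.0, 231.0, 129.0], [717.0, 128.0, 2.0]]
218 [[710.0, 151.0, 0.0], [702.0, 144.0, 2.0], [693.0, 138.0, 4.0]]
221 [[683.0, 161.0, 4.0], [677.0, 154.0, 4.0], [680.0, 144.0, 0.0]]
224 [[666.0, 168.0, 3.0], [473.0, 227.0, 97.0], [657.0, 153.0, 2.0]]
227 [[461.0, 240.0, 97.0], [457.0, 234.0, 97.0], [454.0, 227.0, 96.0]]
230 [[451.0, 244.0, 94.0], [449.0, 237.0, 93.0], [446.0, 231.0, 92.0]]
233 [[448.0, 246.0, 87.0], [445.0, 239.0, 87.0], [445.0, 232.0, 85.0]]
236 [[451.0, 246.0, 78.0], [451.0, 238.0, 75.0], [447.0, 232.0, 76.0]]
239 [[446.0, 248.0, 72.0], [441.0, 242.0, 72.0], [433.0, 238.0, 75.0]]
242 [[441.0, 251.0, 67.0], [435.0, 245.0, 68.0], [430.0, 240.0, 68.0]]
```

Depth shows the closed fingertips are at about z = 125, some 35 mm above the reported TCP. The cap's own depth is a good gauge, so I'll use it as feedback while descending.

```bash
cat > k.py <<'E'
from h import *
Z=[];F=[]
for i in range(2):
    w=eyes.camera("wrist"); P=cloud(w); s=manip.read_state(); F.append(s['wrist_force'][2])
    hsv=cv2.cvtColor(w['img'],cv2.COLOR_BGR2HSV); m=cv2.inRange(hsv,(5,150,100),(22,255,255))>0
    m&=(np.hypot(P[...,0]-465.5,P[...,1]-232)<14)&(P[...,1]>231)&(P[...,2]>68)&(P[...,2]<100)
    Z.append(P[m][:,2].mean())
f=P[:,305:314]; t=f[(np.abs(f[...,1]-241)<4)&(f[...,2]>60)&(f[...,2]<200)&(np.abs(f[...,0]-461)<5)]
t=t[t[:,2]>95] if s['eef_pos'][2]>70 else t
print('keyz',np.round(Z,2),m.sum(),'F',np.round(F,2),'tcp',s['eef_pos'].round(1),'tip',np.sort(t[:,2])[:5].round(1),s['clock'])
E
python3 k.py
```

```text
keyz [93.94 93.93] 565 F [-0.66  0.62] tcp [465.3 232.4  88.9] tip [ 95.   95.2  95.3  95.5 123.6] 15.725
```

Emit:
arm_command([
  [-1,0,0,0.008,0],
  [-1,0,0,0.008,0],
  [-1,0,0,0.005,0],
  [-1,0,0,0,0],
  [-1,0,0,0,0],
])

```text
clock: 16.35
eef_pos: [465.5, 232.4, 68.1]
eef_rot: [3.141, -0.0, 1.571]
wrist_force: [-0.0, -0.6, -0.2]
finger_gap: 0.3
finger_force: 0.0
```

```bash
python3 k.py
```

```text
keyz [93.8  93.81] 392 F [-0.08 -0.45] tcp [465.5 232.4  68.2] tip [92.2 92.4 92.4 92.6 92.8] 16.45
```

Emit:
arm_command([
  [-1,0,0,0.004,0],
  [-1,0,0,0.004,0],
  [-1,0,0,0.002,0],
  [-1,0,0,0,0],
  [-1,0,0,0,0],
])

```text
clock: 17.08
eef_pos: [465.4, 232.4, 58.1]
eef_rot: [3.141, -0.0, 1.571]
wrist_force: [0.8, -0.9, 1.8]
finger_gap: 0.3
finger_force: 0.9
```

```bash
python3 k.py
```

```text
keyz [90.53 90.56] 266 F [2.29 2.  ] tcp [465.4 232.4  58.1] tip [89.3 89.5 89.5 89.7 89.8] 17.175
```

Emit:
arm_command([
  [-1,0,0,0.0025,0],
  [-1,0,0,0.0025,0],
  [-1,0,0,0,0],
])

```text
clock: 17.55
eef_pos: [465.4, 232.4, 52.8]
eef_rot: [-3.142, 0.0, 1.571]
wrist_force: [0.0, 0.2, 3.3]
finger_gap: 0.6
finger_force: 1.4
```

```bash
python3 k.py
```

```text
keyz [85.36 85.43] 269 F [2.59 2.1 ] tcp [465.4 232.4  53. ] tip [83.8 84.2 84.2 84.4 84.5] 17.65
```

Emit:
arm_command([
  [-1,0,0,0,0],
  [-1,0,0,0,0],
  [-1,0,0,0,0],
  [-1,0,0,0,0],
  [-1,0,0,0,0],
  [-1,0,0,0,0],
  [-1,0,0,0,0],
  [-1,0,0,0,0],
  [-1,0,0,0,0],
  [-1,0,0,0.004,0],
  [-1,0,0,0.004,0],
  [-1,0,0,0,0],
  [-1,0,0,0,0],
])

```text
clock: 19.27
eef_pos: [465.7, 232.5, 45.6]
eef_rot: [3.141, -0.0, 1.571]
wrist_force: [-2.6, -0.6, 12.0]
finger_gap: 0.5
finger_force: 6.0
```

```bash
python3 k.py
```

```text
keyz [78.28 78.37] 265 F [11.99 12.75] tcp [465.6 232.5  45.7] tip [77.1 77.4 77.4 77.5 77.5] 19.375
```

Emit:
arm_command([
  [-1,0,0,0.0012,0],
  [-1,0,0,0,0],
  [-1,0,0,0,0],
])

```text
clock: 19.75
eef_pos: [465.7, 232.5, 44.5]
eef_rot: [3.141, -0.0, 1.571]
wrist_force: [-2.8, -1.3, 13.1]
finger_gap: 0.0
finger_force: 6.2
```

```bash
python3 k.py
```

```text
keyz [77.15 77.24] 259 F [12.81 11.57] tcp [465.7 232.5  44.5] tip [75.8 76.  76.3 76.3 76.4] 19.85
```

Emit:
arm_command([
  [-1,0,0,-0.01,0],
  [-1,0,0,-0.01,0],
  [-1,0,0,-0.02,0],
  [-1,0,0,-0.03,0],
  [-1,0,0,-0.03,0],
  [-1,0,0,-0.04,0],
  [-1,0,0,-0.04,0],
  [-1,0,0,0,0],
  [-1,0,0,0,0],
  [-1,0,0,0,0],
])

```text
clock: 21.1
eef_pos: [464.9, 232.2, 222.4]
eef_rot: [-3.139, 0.001, 1.571]
wrist_force: [-0.2, -0.5, -0.1]
finger_gap: 0.4
finger_force: 0.0
```

```bash
python3 - <<'E'
from h import *
w=eyes.camera("wrist"); P=cloud(w); s=manip.read_state(); print(s['eef_pos'],s['wrist_force'],s['clock'])
print('key',disc(P,(465.4,232),70,102,17))
t=eyes.camera("scene"); a=cv2.resize(t['img'][130:290,130:450],(800,400),interpolation=2); cv2.imwrite('pics/s6.png',a)
t=eyes.camera("top");Q=cloud(t); print('honey',disc(Q,(409,-376),76,95,45)); print('tin',disc(Q,(415,-159),64,80,40)); print('jar',disc(Q,(489,83),120,140,45))
E
```

```text
[464.97429751 232.20295456 222.61018484] [-0.21984677 -0.00214971 -0.02711693] 21.15
key (623, array([465.4, 232. ]), 17.0, array([465.4, 232.6,  93.6]), array([465.2, 232.1]), array([32. , 31.9]))
honey (322, array([ 406.7, -376.7]), 31.9, array([ 406.1, -376.4,   83.2]), array([ 405.9, -376.5]), array([58.6, 58.7]))
tin (241, array([ 417.6, -156.2]), 28.8, array([ 417.6, -155.6,   69.2]), array([ 417. , -155.6]), array([53.6, 53.6]))
jar (283, array([487. ,  84.5]), 29.8, array([486.5,  82.4, 129.9]), array([487.1,  82.3]), array([55.1, 53.5]))
```

View pics/s6.png

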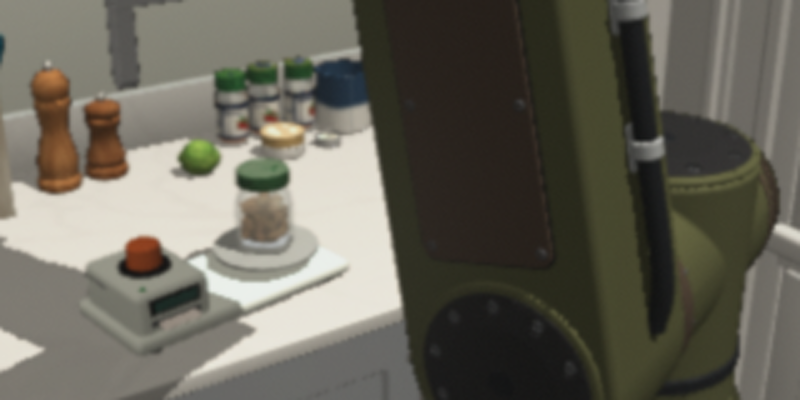

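The scene crop shows the jar upright on the pan at (263,205) and the key back up at (143,252). The honey jar and tin are still in place, and the gripper is clear of everything, so I'm handing in.

```bash
python3 -c "
from cell import ticket; print(ticket.sign_off())"
```

```text
the job is handed in; nothing more can be done
None
```

I set the jar of nuts upright on the pan (about 2 mm off centre), held the key at its halfway stop for about 1.4 s, then pressed it fully down; it sprang back up, the honey jar and tin stayed put, and I handed the job in at about 21 s.

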